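# Pin the tray tier to its shelf bracket with the wing thumbscrew

### The job

Set the grey plastic tray tier flat and upright on the steel bracket, lying squarely along it, with the hole in its ear lined up over the bracket's hole. Then take the wing-headed thumbscrew from the wooden stand and put it down through both holes until its collar rests flat on the ear. Leave the round-knobbed screw in the stand where it is.

Things in the scene. Friction and masses are not known exactly. Their poses are not given: they have to be found in the camera images.
- tier_grip (a point): Middle of the carry handle of the loose grey tray tier (250 g), 56 mm above its flat underside, over the tray's centre. x runs along handle and tray towards the ear, z up. Handle bar 112 long (x), 14 wide (y), 12 mm thick, on posts at x = +/-50 mm: pinch it across y. Tray 140 x 110 mm, walls 32 high, 4 thick.
- tier_hole (a point): Centre of the round 30 mm hole in the tier's ear, at the ear's top face, 8 mm above the tier's underside. The ear is a flat tab 66 x 64 x 8 mm on the tray's +x end, flush with the underside; the hole is 110 mm along +x from the handle's middle, 40 mm from the tray's end. Axes as the handle's.
- bracket_hole (a point): Centre of the round 30 mm hole in the fixed steel bracket, at its top face. Bracket: a bridge with a flat top 220 x 110 x 8 mm, 45 mm above the shelf, open beneath. x runs along its length: the top ends 35 mm beyond the hole towards +x and 185 mm towards -x, where the tray sits, its centre 110 mm from the hole. z up.
- wing_grip (a point): Centre of the upright black blade (34 long x, 10 thick y, 32 mm tall z) of the wing thumbscrew (70 g): pinch across y. Under it a collar 46 mm across, 6 thick, underside 22 mm below this point, then a shank 10 mm across, 34 long, end 56 mm below. It stands in one of the stand's 2 holes (80 mm apart), collar on the stand's top, 46 mm above the shelf.
- round_grip (a point): Centre of the round black knob (34 mm across, 24 mm tall) of the other screw, a bystander in the stand's other hole; shank only 14 mm long, collar 46 mm across, its underside 18 mm below this point.
Not all that is in view belongs to the job. What is shaped like the part that bears wing_grip but yellow is not meant.

How it is judged:
By the outcome, as a careful person would: the job done as asked, in the order asked, and still so for the second after the job is handed in, with the robot touching nothing.
It also fails if it takes over 62 s, if anything falls off the work surface, if the arm or the gripper's body presses on something with over 40 N, if the wrist force passes 120 N, or if a joint passes its speed limit or range.

### The arm

A 6-joint arm with a two-finger parallel gripper is mounted at the origin on the work surface. World frame = base frame: x ahead of the robot, y to its left, z up, the work surface at z = 0. Lengths are in mm, angles in rad, forces in N, time in s.
With the tool pointing down it reaches from about 425 to 950 mm from the base axis. Payload 14.7 kg.
Tool frame: the origin (TCP) lies between the finger pads; the fingertips stand 25 mm ahead of it and the grasp point (between the pads) lies 6 mm ahead of it; z points along the fingers, y is the direction in which the jaws open and shut (so a half turn about z gives the same grasp; the last joint's range is limited). The gripper opens to 85 mm and grips with 20 to 120 N. Pads are 22 mm wide; open, the fingers measure 114 mm over their backs; the gripper's body (76 mm by 85 mm) begins 54 mm behind the grasp point. The pads swing forward as they close: fully open they stand 13 mm farther back than shut.
Start: joints at [1.246, 0.48, 1.596, -0, 1.065, -0.047], TCP at [178.232, 625.081, 256.297] pointing down, gripper open.
Joint ranges: [-2.75, 2.75], [-0.82, 2.05], [0.23, 2.67], [-1.56, 4.7], [0.09, 2.69], [-2.92, 2.92]. Speed limits (rad/s): [1.89, 1.89, 2.39, 3.01, 3.01, 3.01].

### API

Orientations are given as a unit quaternion [x, y, z, w].
In Python, from station import ctrl, cams, recognise gives the robot as it stands. The module is installed in compiled form; this text tells all that it offers.
- The arm moves only by the tool send_rows, never from a script. Its argument "motion" is a list of rows, each a list of 4 numbers: the shift along the tool's x, y, z in cm, then the turn about the tool's z in degrees. In form: [[tx, ty, tz, roll], ...]. A call has 1 to 8 rows; each row is the pose to reach, as a shift and turn from the pose measured when the call began, along the tool's axes at that moment; what a row does not reach only later rows make up. A row lasts 1/12 s, in which the tool goes at most 41.7 mm and 7.16 degrees, less where a joint would pass 70% of its speed; a pose out of reach is approached as far as the arm can. A call with a gripper value outside its range is refused whole. "gripper" is the gripper command: -1 is shut, 1 is fully open, values between are in proportion, set as the call begins (left out, the last holds). The fingers move at their own pace and stop on an object; "newtons" is the grip in N (left out, the last holds). Time passes only in rows, so rows that repeat a pose let the fingers close. It gives the time, the measured TCP pose, the force and the opening at its end, in the units of the state.
- ctrl.get_state(): the state, without advancing time (a new reading comes with each control period).
- cams.capture(name): name is "side" or "top" or "wrist"; returns the picture (420x560x3 uint8, red, green, blue); there is no depth.
- cams.camera_params(name): a dict with "intrinsics" (3x3 intrinsics, pixels), "camera_from_world" (4x4, takes a point from world to camera coordinates); the wrist camera has in their place "tool_from_camera" (4x4, takes a point from camera to tool coordinates, whose origin is the TCP and whose axes are the flange's). Camera axes: x right, y down, z forward; pixel columns grow to the right and rows downward; lengths in mm; the calibration is good to about 2 mm. A picture is of the moment at which its call begins: read the wrist's pose just before it. camera_params takes no time and is no camera call.
- ctrl.hand_in(): hands the job in, once; it reports no verdict.
Trained networks look in the newest picture that a camera, given by its name, has taken for a name from the list of things; names that differ only in an ending like _2 or _b are one class to them, and where a whole thing is asked for, a point or a joint stands for the part that bears it (a point fixed in the world has none). Each returns a list of dicts, best first, with "conf" (0 to 1); they miss things now and then, are a little off and sometimes report something else, mostly with a low value. They report only what shows in the picture. A call takes as long as a camera call. They do not tell look-alikes from the thing itself.
- recognise(camera, thing): "at" ([x, y, z] in mm, in world coordinates, good to about 4 mm: the middle of the surface that is visible of it).
The state is a dict: "time_s": time; "joints": joint angles; "dq": joint speeds; "tau": joint torques, N m; "tcp_pos": TCP position; "ee_rot": TCP orientation; "ft_force": force on the tool from outside, world axes, zero at the start; "torque": the same for the moment, N m; "width": finger opening in mm.
Only numpy, scipy, OpenCV 4.12 (cv2) and the standard library are available. Lean on these libraries where they do the work, as an engineer would, in place of code of your own. Each camera call takes 0.05 s, during which the arm holds its last target. There are 200 camera calls.

## Working session

There is one attempt and no reset: what is moved stays moved. The work goes in short steps, Python scripts to look and compute and a tool call to move; the robot and the scene stay as the last step left them, time stands still between calls to the robot, and variables do not carry over. Pictures are saved under pics/ and viewed, about 8 in all and at most 12, crops included, and the job is handed in when it is done.

Besides the shell and the picture viewer there is one more tool, called after "Request:" as name([rows], argument=value, ...), one row to a line, values as JSON. send_rows: Moves the arm, as the interface text tells. Its arguments: {"type":"object","properties":{"motion":{"type":"array","items":{"type":"array","items":{"type":"number"}}},"gripper":{"type":"number"},"newtons":{"type":"number"}},"required":["motion"]}

```bash
mkdir -p pics
cat > h.py <<'E'
import numpy as np, cv2
from station import ctrl, cams, recognise
def shot(c,fn,crop=None,scale=1):
    im=cams.capture(c)[:,:,::-1].copy()
    if crop: x0,y0,x1,y1=crop; im=im[y0:y1,x0:x1]
    if scale!=1: im=cv2.resize(im,None,fx=scale,fy=scale,interpolation=cv2.INTER_CUBIC)
    cv2.imwrite('pics/'+fn,im)
def proj(c,p):
    P=cams.camera_params(c);q=np.array(P['camera_from_world'])@np.r_[p,1];u=np.array(P['intrinsics'])@q[:3];return u[:2]/u[2]
def ray(c,uv,z):
    P=cams.camera_params(c);T=np.linalg.inv(np.array(P['camera_from_world']));d=T[:3,:3]@np.linalg.solve(np.array(P['intrinsics']),np.r_[uv,1]);o=T[:3,3];return o+d*(z-o[2])/d[2]
E
python3 - <<'E'
from h import *
np.set_printoptions(precision=1,suppress=True)
for c in ['top','side']:
    shot(c,c+'1.png')
    for t in ['tier_grip','tier_hole','bracket_hole','wing_grip','round_grip']:
        for r in recognise(c,t): print(c,t,np.array(r['at']),round(r['conf'],2),proj(c,r['at']))
s=ctrl.get_state();print(s['time_s'],s['ee_rot'],s['width'],s['ft_force'])
a=cv2.imread('pics/top1.png');b=cv2.imread('pics/side1.png')
print(cams.camera_params('wrist')['tool_from_camera'])
E
```

```text
top tier_grip [ 568.2 -355.3    7.5] 0.57 [445.1 211.9]
top tier_hole [ 574.5 -353.3    2.9] 0.63 [443.6 209.7]
top bracket_hole [504.  -19.   41.2] 0.8 [305.5 237.5]
top wing_grip [482.4 451.8  41.7] 0.87 [103.6 248.2]
top wing_grip [498.4 353.3  49.5] 0.61 [145.  240.6]
top round_grip [495.  350.9  51.6] 0.58 [145.7 241.9]
side tier_grip [ 560.9 -360.    11.1] 0.74 [384.1 346.5]
side tier_hole [ 563.1 -361.2    9.1] 0.98 [385.4 347.3]
side bracket_hole [495.9 -34.4  43.5] 0.93 [274.1 234.7]
side wing_grip [485.2 445.8  51.4] 0.7 [210.7 146.9]
side wing_grip [489.8 348.6  51.7] 0.68 [221.2 159.6]
side round_grip [479.2 268.   64.8] 0.47 [225.4 168.6]
side round_grip [ 562.8 -361.8   11. ] 0.39 [385.6 346.9]
0.6 [ 0.1  1.  -0.  -0. ] 85.47127482757172 [0.2 0.4 0.1]
[[   0.    -0.9   -0.3   82.4]
 [   1.     0.    -0.    -0.1]
 [   0.    -0.3    0.9 -118.6]
 [   0.     0.     0.     1. ]]
```

View pics/top1.png

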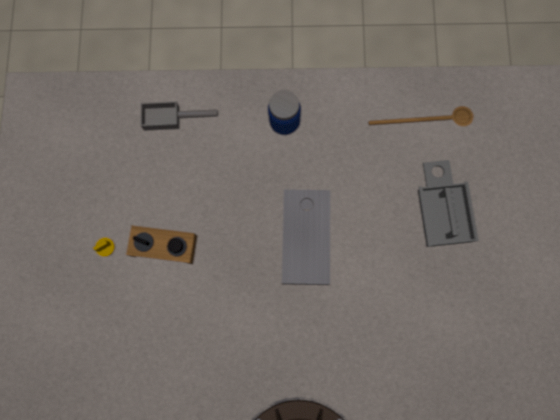

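View pics/side1.png

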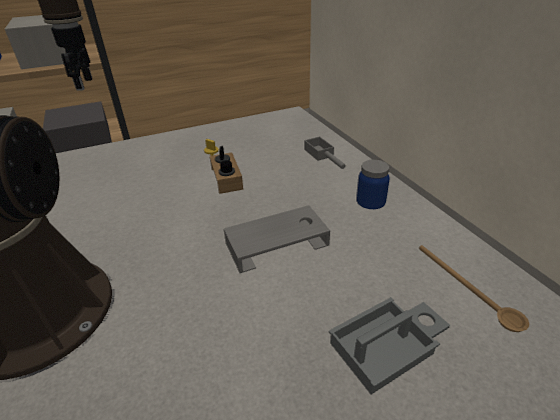

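The top picture shows the tray at about (446,213) with its ear hole at (437,171), the bracket hole at (307,203), the wing screw at (144,241), the round knob at (177,246), and the yellow decoy at (104,247). The side view agrees. The first thing to do is move over the tray.

```bash
cat >> h.py <<'E'
from scipy.spatial.transform import Rotation as R
np.set_printoptions(precision=2,suppress=True)
def pose():
    s=ctrl.get_state();return np.array(s['tcp_pos']),R.from_quat(s['ee_rot']).as_matrix(),s
def rel(p,yaw=None):
    """tool-axis shift in cm to TCP target p; yaw = world angle of tool x axis; returns turn deg"""
    t,M,s=pose();d=M.T@(np.array(p)-t)/10
    cur=np.degrees(np.arctan2(M[1,0],M[0,0])); r=None
    if yaw is not None: r=-((yaw-cur+180)%360-180)
    print('t',s['time_s'],'tcp',t,'curyaw',cur,'shift cm',d,'turn',r,'q6',np.degrees(s['joints'][5]),'F',s['ft_force'],'w',s['width'])
def wray(uv,z):
    t,M,s=pose();C=cams.camera_params('wrist');T=np.array(C['tool_from_camera'])
    o=t+M@T[:3,3];d=M@T[:3,:3]@np.linalg.solve(np.array(C['intrinsics']),np.r_[uv,1]);return o+d*(z-o[2])/d[2]
def wproj(p):
    t,M,s=pose();C=cams.camera_params('wrist');T=np.linalg.inv(np.array(C['tool_from_camera']))
    q=T[:3,:3]@(M.T@(np.array(p)-t))+T[:3,3];u=np.array(C['intrinsics'])@q;return u[:2]/u[2]
E
python3 - <<'E'
from h import *
print('ear hole',ray('top',(437.5,171.5),8),'handle ends',ray('top',(445,192),62),ray('top',(451,236),62))
print('brk hole',ray('top',(307,203),45),'edges',ray('top',(285,237),45),ray('top',(330,237),45))
print('wing',ray('top',(144,241),68),'round',ray('top',(177,246),64))
rel([470,-320,256],0)
_,M,s=pose();print(M,s['joints'])
E
```

```text
ear hole [ 668.37 -343.28    8.  ] handle ends [ 604.67 -341.88   62.  ] [ 502.04 -348.74   62.  ]
brk hole [585.09 -23.47  45.  ] edges [505.02  28.64  45.  ] [504.23 -75.5   45.  ]
wing [494.95 350.34  68.  ] round [483.43 275.18  64.  ]
t 0.6 tcp [178.24 625.06 256.28] curyaw 164.0807681837444 shift cm [-53.98 -82.88   0.03] turn 164.0807681837444 q6 -2.6685800909146127 F [0.22 0.41 0.07] w 85.47127482757172
[[-0.96  0.27 -0.  ]
 [ 0.27  0.96 -0.  ]
 [ 0.   -0.   -1.  ]] [ 1.25  0.48  1.6   0.    1.07 -0.05]
```

Request:
send_rows([
  [-50.9,-24.5,0,100],
  [-50.9,-24.5,0,100],
  [-50.9,-24.5,0,100],
  [-50.9,-24.5,0,100],
  [-50.9,-24.5,0,100],
  [-50.9,-24.5,0,100],
  [-50.9,-24.5,0,100],
  [-50.9,-24.5,0,100],
], gripper=1)

```text
time_s: 1.27
tcp_pos: [428.7, 402.1, 256.5]
ee_rot: [0.599, 0.801, 0.0, 0.0]
ft_force: [0.9, 1.4, -1.1]
width: 85.3
```

```bash
python3 -c "
from h import *
rel([600,50,290],3)
rel([540,-345,270],3)"
```

```text
t 1.2667 tcp [428.67 402.12 256.53] curyaw 106.43637567434197 shift cm [-38.62   6.47  -3.35] turn 103.43637567434197 q6 23.776672429245075 F [ 0.87  1.36 -1.08] w 85.25688573993315
t 1.2667 tcp [428.67 402.12 256.53] curyaw 106.43637567434197 shift cm [-74.81 -10.46  -1.36] turn 103.43637567434197 q6 23.776672429245075 F [ 0.87  1.36 -1.08] w 85.25688573993315
```

Request:
send_rows([
  [-74.8,-10.4,-1.4,103.5],
  [-74.8,-10.4,-1.4,103.5],
  [-74.8,-10.4,-1.4,103.5],
  [-74.8,-10.4,-1.4,103.5],
  [-74.8,-10.4,-1.4,103.5],
  [-74.8,-10.4,-1.4,103.5],
  [-74.8,-10.4,-1.4,103.5],
  [-74.8,-10.4,-1.4,103.5],
])

```text
time_s: 1.93
tcp_pos: [477.2, 72.2, 262.8]
ee_rot: [0.909, 0.416, 0.0, 0.0]
ft_force: [0.6, -0.0, 0.7]
width: 85.4
```

```bash
python3 -c "
from h import *
cams.capture('wrist');
for r in recognise('wrist','bracket_hole'): print(r)
shot('wrist','w0.png')
rel([530,-345,290],3)"
```

```text
{'at': [517.0, -14.6, 45.5], 'conf': 0.86}
t 2.0833 tcp [477.73  71.42 262.75] curyaw 49.16625293172182 shift cm [-28.09  31.18  -2.73] turn 46.16625293172183 q6 45.737771058174964 F [ 0.68  0.59 -0.28] w 85.56890792795755
```

Request:
send_rows([
  [-28.1,31.2,-2.7,46.2],
  [-28.1,31.2,-2.7,46.2],
  [-28.1,31.2,-2.7,46.2],
  [-28.1,31.2,-2.7,46.2],
  [-28.1,31.2,-2.7,46.2],
  [-28.1,31.2,-2.7,46.2],
  [-28.1,31.2,-2.7,46.2],
  [-28.1,31.2,-2.7,46.2],
])

```text
time_s: 2.75
tcp_pos: [519.2, -256.8, 284.2]
ee_rot: [1.0, 0.025, 0.001, -0.0]
ft_force: [1.0, 0.7, -0.3]
width: 85.5
```

Request:
send_rows([
  [-4,9,0,0],
  [-4,9,0,0],
  [-4,9,0,0],
])

```text
time_s: 3.0
tcp_pos: [483.0, -351.9, 283.9]
ee_rot: [1.0, 0.025, 0.0, 0.0]
ft_force: [-0.3, -0.1, -0.5]
width: 85.4
```

```bash
python3 -c "
from h import *
shot('wrist','w1.png')
rel([553,-345,290],3)"
```

```text
t 3.05 tcp [ 482.65 -352.57  283.9 ] curyaw 2.805320119370395 shift cm [ 7.06 -0.41 -0.61] turn -0.19467988062959307 q6 48.15876956405808 F [-2.04 -1.8  -0.36] w 85.28958215514709
```

View pics/w1.png

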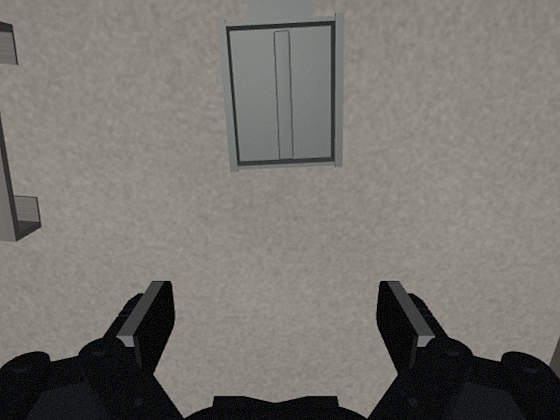

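The tray is near the top of the picture, with the handle bar from (282,31) to (286,158) and the ear above it.

```bash
python3 -c "
from h import *
a=wray((282.5,31),62);b=wray((286,158),62);print(a,b,(a+b)/2,np.degrees(np.arctan2(*(a-b)[1::-1])))
# tray bottom-left/right wall corners z=32
print(wray((234,171),32),wray((341,167),32),wray((336,13),32),wray((225,22),32))
rel([480,-345,230],3)"
```

```text
[ 614.23 -352.88   62.  ] [ 504.51 -362.39   62.  ] [ 559.37 -357.63   62.  ] 4.9517392026703275
[ 482.61 -309.43   32.  ] [ 492.44 -422.13   32.  ] [ 635.92 -401.83   32.  ] [ 623.4  -299.36   32.  ]
t 3.05 tcp [ 482.65 -352.57  283.9 ] curyaw 2.805320119370395 shift cm [-0.23 -0.77  5.39] turn -0.19467988062959307 q6 48.15876956405808 F [-2.04 -1.8  -0.36] w 85.28958215514709
```

Request:
send_rows([
  [4.0,0.5,4,-2.4],
  [7.64,0.88,8,-2.4],
  [7.64,0.88,12,-2.4],
  [7.64,0.88,15.5,-2.4],
  [7.64,0.88,16,-2.4],
  [7.64,0.88,16,-2.4],
], gripper=0.2)

```text
time_s: 3.55
tcp_pos: [558.4, -354.6, 118.7]
ee_rot: [0.999, 0.047, -0.003, -0.002]
ft_force: [-1.2, 0.1, 0.0]
width: 51.2
```

```bash
python3 -c "
from h import *
shot('wrist','w2.png')
rel([559.4,-357.6,62],5.2)
print(wproj([559.4,-357.6,62]))"
```

```text
t 3.6 tcp [ 559.26 -355.67  121.75] curyaw 5.343127676899657 shift cm [0.01 0.21 5.97] turn 0.14312767689966677 q6 49.59848097687394 F [-0.48  0.4   0.23] w 51.151039785163036
[278.47 249.6 ]
```

View pics/w2.png

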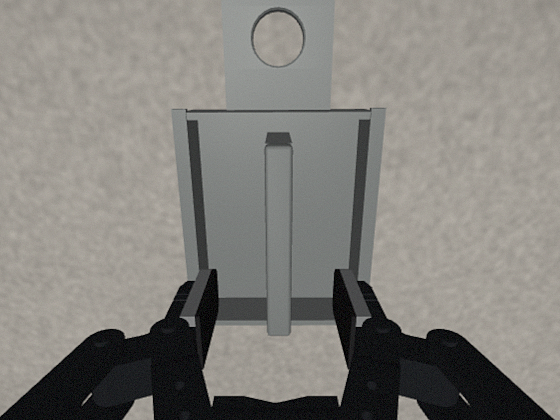

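The handle is upright in view at column 279, rows 147–335, between the jaws. The ear hole is at (278,38).

```bash
python3 -c "
from h import *
a=wray((279,145),62);b=wray((279,331),62);h=wray((278,38),8);print(a,b,(a+b)/2,h,np.degrees(np.arctan2(*(a-b)[1::-1])),np.linalg.norm(a-b))
p=(a+b)/2;print(np.degrees(np.arctan2(*(h-p)[1::-1])), np.linalg.norm((h-p)[:2]))
rel([p[0],p[1],62],5.2)"
```

```text
[ 616.28 -352.36   62.  ] [ 506.2  -363.07   62.  ] [ 561.24 -357.72   62.  ] [ 670.83 -346.9     8.  ] 5.558410305360383 110.60761163791084
5.635874897024187 110.11838916473779
t 3.6 tcp [ 559.26 -355.67  121.75] curyaw 5.343127676899657 shift cm [0.19 0.23 5.97] turn 0.14312767689966677 q6 49.59848097687394 F [-0.48  0.4   0.23] w 51.151039785163036
```

Request:
send_rows([
  [0.19,0.23,2,-0.3],
  [0.19,0.23,4,-0.3],
  [0.19,0.23,5.5,-0.3],
  [0.19,0.23,6,-0.3],
  [0.19,0.23,6,-0.3],
  [0.19,0.23,6,-0.3],
])

```text
time_s: 4.1
tcp_pos: [562.1, -357.9, 63.6]
ee_rot: [0.999, 0.05, -0.001, -0.0]
ft_force: [0.3, -0.4, 0.6]
width: 51.6
```

Request:
send_rows([
  [0,0,0,0],
  [0,0,0,0],
  [0,0,0,0],
  [0,0,0,0],
  [0,0,0,0],
  [0,0,0,0],
], gripper=-1, newtons=70)

```text
time_s: 4.6
tcp_pos: [562.7, -358.2, 64.9]
ee_rot: [0.999, 0.049, 0.0, 0.0]
ft_force: [-0.4, 1.8, 13.0]
width: 12.3
```

```bash
python3 -c "
from h import *
rel([475,-24,200],0)"
```

```text
t 4.6 tcp [ 562.66 -358.24   64.94] curyaw 5.673388777176961 shift cm [ -5.42 -34.12 -13.52] turn 5.673388777176967 q6 49.2468311299661 F [-0.41  1.81 12.98] w 12.327709532251074
```

Request:
send_rows([
  [0,0,-2,0],
  [0,0,-5,0],
  [0,0,-8,0],
  [0,0,-11,0],
  [0,0,-13,0],
  [0,0,-13,0],
])

```text
time_s: 5.1
tcp_pos: [564.5, -359.5, 200.1]
ee_rot: [0.999, 0.05, 0.003, 0.002]
ft_force: [0.6, -0.8, -2.3]
width: 12.6
```

```bash
python3 -c "
from h import *
rel([475,-24,200],0)
a=cv2.imread('pics/w0.png');w=cams.capture('wrist')[:,:,::-1]
cv2.imwrite('pics/c1.png',cv2.resize(np.hstack([a,w]),None,fx=.714,fy=.714))"
```

```text
t 5.1 tcp [ 564.48 -359.5   200.1 ] curyaw 5.675390300124335 shift cm [ -5.59 -34.27  -0.18] turn 5.675390300124349 q6 49.243422248394424 F [ 0.65 -0.77 -2.27] w 12.615326801803638
```

View pics/c1.png

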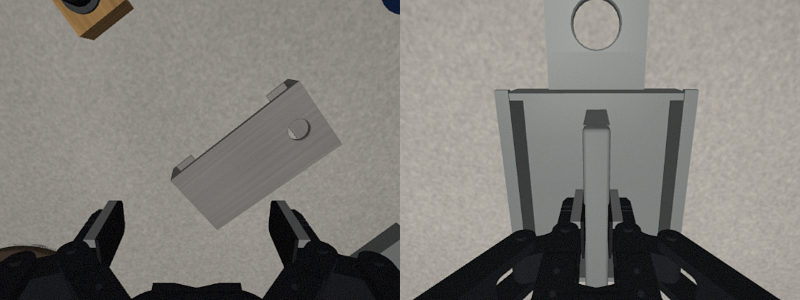

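The left half shows the bracket in the earlier wrist picture, hole at about (299,129). The right half shows the tray held level, with the ear hole at (596,24).

```bash
python3 -c "
import h
from h import *
M=R.from_euler('z',49.166,degrees=True).as_matrix()@np.diag([1,-1,-1.])
old=h.pose
held=(wproj,old)
print('held hole px ->', wray((596/.714-560,24/.714),0))
h.pose=lambda:(np.array([477.73,71.42,262.75]),M,None)
c=[wray((x/.714,y/.714),45) for x,y in [(287.5,84),(341,143),(218,229),(172,181)]]
c=np.array(c);print(c,c.mean(0));print('hole',wray((299/.714,129/.714),45))
for i,j in [(3,0),(2,1)]: print(np.degrees(np.arctan2(*(c[j]-c[i])[1::-1])),np.linalg.norm(c[j]-c[i]))
for i,j in [(0,1),(3,2)]: print(np.degrees(np.arctan2(*(c[j]-c[i])[1::-1]))+90,np.linalg.norm(c[j]-c[i]))
print('top cam')
c=np.array([ray('top',p,45) for p in [(285.5,190.5),(329.5,190.5),(330,284),(283,284)]]);print(c,c.mean(0))
for t in ['top','wrist']:pass
"
```

```text
held hole px -> [ 689.74 -346.92    0.  ]
[[604.94  39.65  45.  ]
 [616.13 -74.6   45.  ]
 [398.46 -72.16  45.  ]
 [399.99  35.59  45.  ]] [504.88 -17.88  45.  ]
hole [583.2  -19.89  45.  ]
1.134834880455418 204.990819956096
-0.6426096120511415 217.68135438687833
5.5951118683810535 114.79857810925566
-0.8105497659607579 107.76113447273019
top cam
[[615.66  26.78  45.  ]
 [614.69 -76.85  45.  ]
 [396.43 -73.04  45.  ]
 [397.04  33.87  45.  ]] [505.96 -22.31  45.  ]
```

Request:
send_rows([
  [-5.6,-34.7,0.5,6.7],
  [-5.6,-34.7,0.5,6.7],
  [-5.6,-34.7,0.5,6.7],
  [-5.6,-34.7,0.5,6.7],
  [-5.6,-34.7,0.5,6.7],
  [-5.6,-34.7,0.5,6.7],
  [-5.6,-34.7,0.5,6.7],
  [-5.6,-34.7,0.5,6.7],
])

```text
time_s: 5.82
tcp_pos: [476.3, -34.1, 190.5]
ee_rot: [1.0, -0.009, 0.001, 0.001]
ft_force: [0.8, 0.0, -2.5]
width: 12.8
```

```bash
python3 -c "
from h import *
rel([475,-20,150],-1)"
```

```text
t 5.8167 tcp [476.27 -34.13 190.45] curyaw -1.0543790538674638 shift cm [-0.16 -1.42  4.04] turn -0.05437905386745001 q6 83.54299278010268 F [ 0.83  0.04 -2.46] w 12.783762464901715
```

Request:
send_rows([
  [-0.16,-1.4,1.5,0],
  [-0.16,-1.4,3.5,0],
  [-0.16,-1.4,4.0,0],
  [-0.16,-1.4,4.0,0],
  [-0.16,-1.4,4.0,0],
])

```text
time_s: 6.23
tcp_pos: [474.8, -20.7, 150.1]
ee_rot: [1.0, -0.01, 0.0, 0.001]
ft_force: [-0.0, -0.3, -1.8]
width: 12.7
```

```bash
python3 -c "
from h import *
shot('wrist','w3.png',(80,0,480,300),2)
rel([475,-20,150],-1)"
```

```text
t 6.2833 tcp [475.23 -20.82 150.6 ] curyaw -1.1084630107400502 shift cm [-0.02 -0.08  0.06] turn -0.10846301074005282 q6 85.21653901821084 F [ 0.64  0.3  -2.46] w 12.343476872055653
```

View pics/w3.png

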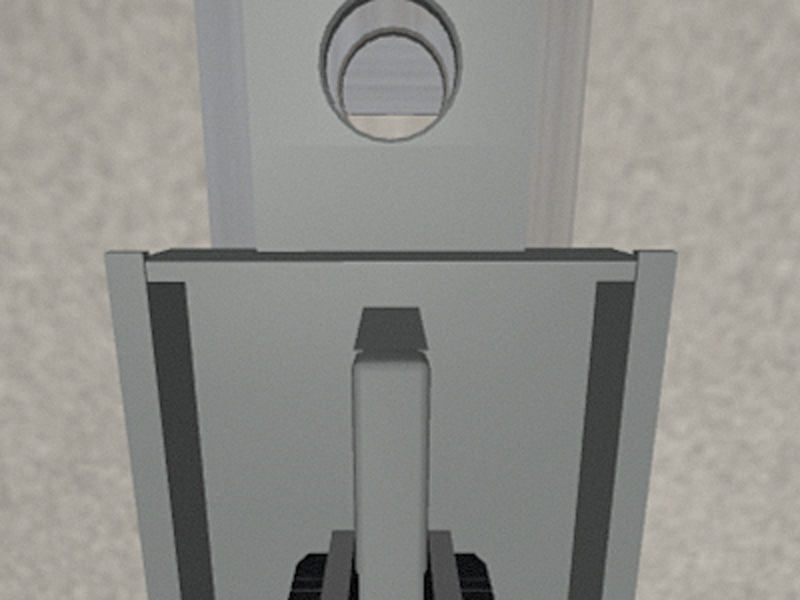

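The ear hole is a ring spanning columns 319–462 with its bottom at 142. The bracket hole shows through it, spanning columns 339–446 with its top at 30. Next I compare these with projected circles.

```bash
python3 -c "
from h import *
def circ(c,z):
    p=np.array([(wproj([c[0]+15*np.cos(a),c[1]+15*np.sin(a),z])-[80,0])*2 for a in np.linspace(0,2*np.pi,90)]);return p[:,0].min(),p[:,0].max(),p[:,1].min(),p[:,1].max()
t,M,s=pose();print('tilt',M[:,2])
for c in [(584,-21),(582,-20),(586,-21)]: print('brk',c,np.array(circ(c,45)))
e=t+M@[108.5,0,0]; print('ear',e[:2],np.array(circ(e,t[2]-56.9)))
for w,n in [((210,245),(574,245)),((195,0),(592,0))]: print([wray((80+q[0]/2,q[1]/2),45) for q in (w,n)])
"
```

```text
tilt [ 0. -0. -1.]
brk (584, -21) [329.73 434.32  27.61 142.55]
brk (582, -20) [326.57 430.83  35.7  149.91]
brk (586, -21) [329.4  434.32  19.56 135.22]
ear [583.71 -22.92] [321.29 456.35 -17.26 132.79]
[array([540.75,  32.75,  45.  ]), array([538.59, -78.91,  45.  ])]
[array([606.75,  30.27,  45.  ]), array([604.71, -79.69,  45.  ])]
```

Request:
send_rows([
  [0.08,0,1.2,0.3],
  [0.08,0,2.4,0.3],
  [0.08,0,3.4,0.3],
  [0.08,0,3.7,0.3],
  [0.08,0,3.7,0.3],
  [0.08,0,3.7,0.3],
])

```text
time_s: 6.78
tcp_pos: [476.2, -21.2, 113.9]
ee_rot: [1.0, -0.013, 0.001, 0.001]
ft_force: [-0.2, -0.1, -1.7]
width: 12.2
```

```bash
python3 -c "
from h import *
shot('wrist','w4.png',(80,0,480,300),2)
shot('side','s4.png')
a=cv2.imread('pics/w4.png');b=cv2.imread('pics/s4.png')[180:300,190:370]
b=cv2.resize(b,(400,267),interpolation=cv2.INTER_CUBIC);a=a[:300,200:600]
cv2.imwrite('pics/c4.png',np.vstack([a,b]))
rel([475,-20,110],-1.4)"
```

```text
t 6.8833 tcp [476.47 -21.07 114.12] curyaw -1.4149408347663484 shift cm [-0.15 -0.1   0.41] turn -0.014940834766349553 q6 85.55008582327171 F [-0.13 -0.05 -2.67] w 12.549659245743776
```

View pics/c4.png

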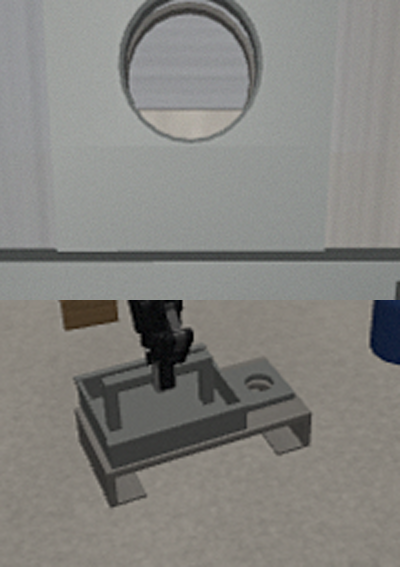

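The ear hole spans crop columns 120–262 with its bottom at 142. The bracket hole nearly coincides with it at columns 128–250, top at about 8.

```bash
python3 -c "
from h import *
def circ(c,z):
    p=np.array([(wproj([c[0]+15*np.cos(a),c[1]+15*np.sin(a),z])-[80,0])*2-[200,0] for a in np.linspace(0,2*np.pi,90)]);return np.array([p[:,0].min(),p[:,0].max(),p[:,1].min(),p[:,1].max()])
t,M,s=pose()
print('brk',circ((583.4,-24),45),circ((584.4,-24),45))
for dx in (107,108.5,110): e=t+M@[dx,0,0]; print('ear',e[:2],circ(e,t[2]-56.9),circ(e,t[2]-64.9))
"
python3 - <<'E'
import cv2,numpy as np
a=cv2.cvtColor(cv2.imread('pics/c4.png'),6)[:300].astype(int)
print(a[60,110:140],a[60,240:275]); print(a[0:30,190],a[130:150,190])
E
```

```text
brk [127.29 252.69   4.54 142.96] [127.07 252.7   -0.35 138.6 ]
ear [583.44 -23.71] [121.52 256.08  -8.95 140.07] [124.57 252.99  -0.   141.92]
ear [584.94 -23.75] [121.31 256.28 -16.89 133.03] [124.38 253.18  -7.54 135.2 ]
ear [586.44 -23.78] [121.11 256.49 -24.89 125.95] [124.19 253.36 -15.13 128.44]
[159 160 161 163 164 165 166 157 144 126 112  99  96  82  68  61  65  66
  66  71  79 102 127 147 151 152 147 144 144 145] [143 146 151 151 147 124  96  73  67  79 102 116 113  99  79  68  73  88
 104 115 115 122 134 148 156 160 157 154 152 150 150 151 153 154 152]
[147 132 109  96 101 101  99  84  66  53  52  58  67  94 123 147 153 155
 150 146 144 145 147 149 149 149 147 147 148 149] [173 172 169 169 171 175 177 170 158 133 109 102 116 138 157 165 157 150
 147 148]
```

Request:
send_rows([
  [0.05,0,0.15,0],
  [0.05,0,0.3,0],
  [0.05,0,0.4,0],
  [0.05,0,0.45,0],
  [0.05,0,0.45,0],
])

```text
time_s: 7.3
tcp_pos: [477.1, -21.1, 110.0]
ee_rot: [1.0, -0.012, 0.001, 0.001]
ft_force: [-1.5, -0.2, 7.4]
width: 12.6
```

Request:
send_rows([
  [0,0,0,0],
  [0,0,0,0],
  [0,0,0,0],
  [0,0,0,0],
  [0,0,0,0],
  [0,0,0,0],
], gripper=0.2, newtons=20)

```text
time_s: 7.8
tcp_pos: [477.1, -21.1, 109.9]
ee_rot: [1.0, -0.012, 0.001, 0.001]
ft_force: [-0.0, -0.3, 0.5]
width: 51.3
```

Request:
send_rows([
  [0,0,-2,0],
  [0,0,-5,0],
  [0,0,-8,0],
  [0,0,-10,0],
  [-2,0,-13,0],
  [-4,0,-15,0],
  [-4,0,-15,0],
  [-4,0,-15,0],
])

```text
time_s: 8.47
tcp_pos: [436.7, -19.7, 260.8]
ee_rot: [1.0, -0.012, 0.003, 0.001]
ft_force: [1.1, 0.2, -0.8]
width: 51.2
```

```bash
python3 -c "
from h import *
shot('wrist','w5.png',(130,0,430,220),2.6)
rel([475,330,250],0)
shot('top','t5.png')"
```

```text
t 8.5167 tcp [436.98 -19.74 260.  ] curyaw -1.4149394825868529 shift cm [  2.93 -35.06   0.92] turn -1.4149394825868455 q6 85.06552904972158 F [-0.46 -0.06 -0.05] w 51.21137496753472
```

View pics/w5.png

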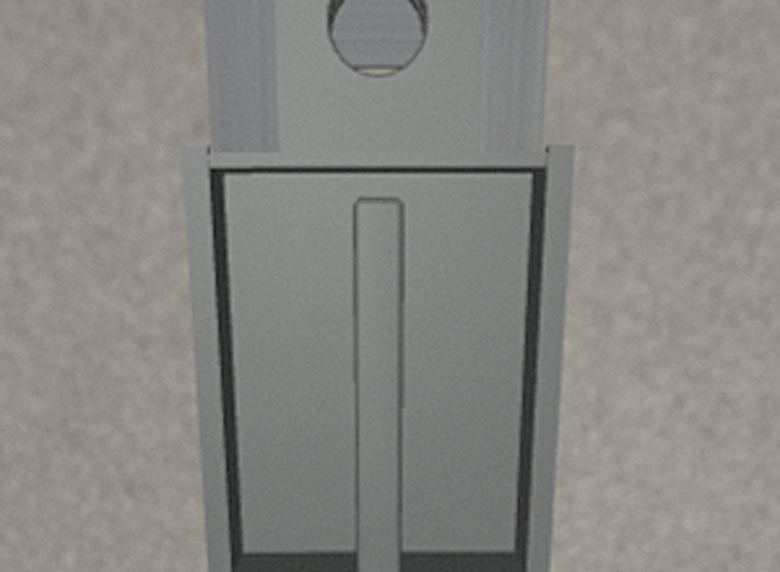

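The tray sits squarely on the bracket. The ear hole spans crop columns 328–428 with its bottom at 76, and the bracket hole shows concentric through it.

```bash
python3 -c "
from h import *
from scipy.optimize import fsolve
def circ(c,z):
    p=np.array([(wproj([c[0]+15*np.cos(a),c[1]+15*np.sin(a),z])-[130,0])*2.6 for a in np.linspace(0,2*np.pi,180)]);return np.array([p[:,0].min(),p[:,0].max(),p[:,1].min(),p[:,1].max()])
f=lambda c:[circ(c,53)[:2].mean()-378, circ(c,53)[3]-76]
s=fsolve(f,[584,-24]);print('ear hole',s,circ(s,53))
print('handle line',wray((130+379/2.6,200/2.6),107),wray((130+379/2.6,500/2.6),107))
"
```

```text
Traceback (most recent call last):
  File "h.py", line 26, in wproj
    t,M,s=pose();C=cams.camera_params('wrist');T=np.linalg.inv(np.array(C['tool_from_camera']))
                   ~~~~~~~~~~~~~~~~~~^^^^^^^^^
ValueError: time passes only in moves, steps and waits
```

Request:
send_rows([
  [1.0,-37,0,0],
  [1.0,-37,0,0],
  [1.0,-37,0,0],
  [1.0,-37,0,0],
  [1.0,-37,0,0],
  [1.0,-37,0,0],
  [1.0,-37,0,0],
  [1.0,-37,0,0],
], gripper=1)

```text
time_s: 9.23
tcp_pos: [453.9, 315.6, 257.0]
ee_rot: [1.0, -0.012, 0.001, 0.002]
ft_force: [1.7, -0.7, -0.4]
width: 85.4
```

Request:
send_rows([
  [0,-5,0,0],
  [0,-5,0,0],
  [0,-5,0,0],
])

```text
time_s: 9.48
tcp_pos: [454.9, 368.8, 254.6]
ee_rot: [1.0, -0.011, -0.0, 0.002]
ft_force: [-0.6, -0.4, -0.4]
width: 85.6
```

```bash
python3 -c "
from h import *
shot('wrist','w6.png')
rel([495,350,250],0)
for t in ['wing_grip','round_grip']:
  for r in recognise('wrist',t): print(t,r,wproj(r['at']))"
```

```text
t 9.5333 tcp [454.74 366.76 254.8 ] curyaw -1.2600292246780094 shift cm [4.06 1.58 0.49] turn -1.2600292246780214 q6 127.45555754862978 F [ 0.83 -1.14 -0.53] w 85.26687296651743
wing_grip {'at': [492.1, 452.8, 41.4], 'conf': 0.83} [178.4  144.47]
wing_grip {'at': [494.6, 357.3, 49.8], 'conf': 0.8} [281.7 140.5]
round_grip {'at': [486.8, 283.4, 77.9], 'conf': 0.64} [370.43 152.46]
```

View pics/w6.png

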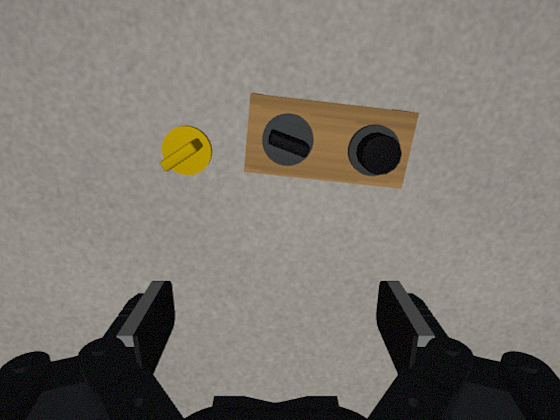

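The picture shows the yellow decoy at (187,150), the wing screw's collar at (288,139) with its blade running from about (271,136) to (307,151), and the round knob at (378,153). Next I compute the pose.

```bash
python3 -c "
from h import *
print('collar',wray((288,139),52))
im=cv2.cvtColor(cv2.imread('pics/w6.png'),6)
m=(im[110:175,262:316]<28).astype(np.uint8)
n,l,st,c=cv2.connectedComponentsWithStats(m);k=1+st[1:,4].argmax();ys,xs=np.where(l==k);print('blade rect',cv2.minAreaRect(np.c_[xs+262,ys+110].astype(np.float32)))
p=wray((288,139),52)
a=wray((271,136),84);b=wray((304,147),84);print(a,b,(a+b)/2)
rel([p[0],p[1],140],69)
for e in (65,69,73):
  d=17*np.array([np.cos(np.radians(e)),np.sin(np.radians(e)),0]);q=np.r_[p[:2],84];print(e,wproj(q+d),wproj(q-d))
"
```

```text
collar [496.22 350.99  52.  ]
blade rect ((288.8448486328125, 143.137939453125), (42.15283966064453, 15.598407745361328), 21.801406860351562)
[503.1  365.83  84.  ] [493.64 339.3   84.  ] [498.37 352.56  84.  ]
t 9.6333 tcp [454.91 364.77 255.57] curyaw -1.3907984210129745 shift cm [ 4.16  1.22 11.56] turn -70.39079842101296 q6 127.43093792596157 F [ 0.11 -0.99  0.01] w 85.24570822190893
65 [270.28 135.63] [308.54 152.56]
69 [269.74 137.03] [309.11 151.21]
73 [269.3  138.45] [309.6  149.82]
```

Request:
send_rows([
  [4.2,1.2,3,-70],
  [4.2,1.2,6,-70],
  [4.2,1.2,9,-70],
  [4.2,1.2,10,-70],
  [4.2,1.2,10,-70],
  [4.2,1.2,10,-70],
  [4.2,1.2,10,-70],
  [4.2,1.2,10,-70],
], gripper=0)

```text
time_s: 10.3
tcp_pos: [496.9, 349.4, 155.4]
ee_rot: [0.882, 0.471, -0.002, 0.002]
ft_force: [-0.0, 0.2, -0.6]
width: 42.6
```

```bash
python3 -c "
from h import *
rel([496.5,351.5,140],69)"
```

```text
t 10.3 tcp [496.86 349.45 155.36] curyaw 56.142500044659336 shift cm [ 0.16 -0.15  1.53] turn -12.857499955340671 q6 66.48144822965735 F [-0.03  0.18 -0.57] w 42.57377825167512
```

Request:
send_rows([
  [0.16,-0.15,1,-12.8],
  [0.16,-0.15,1.8,-12.8],
  [0.16,-0.15,1.8,-12.8],
  [0.16,-0.15,1.8,-12.8],
])

```text
time_s: 10.63
tcp_pos: [496.5, 350.1, 137.1]
ee_rot: [0.826, 0.564, -0.002, 0.002]
ft_force: [-0.7, 0.5, 0.1]
width: 43.0
```

```bash
python3 -c "
from h import *
shot('wrist','w7.png')
rel([496.5,351.5,82],69)
print(wproj([496.5,351.5,84]),wproj([496.5,351.5,52]))"
```

```text
t 10.6833 tcp [496.73 350.56 137.55] curyaw 68.64595112497646 shift cm [ 0.11 -0.06  5.55] turn -0.35404887502352267 q6 54.09220001212328 F [ 0.3 -0.   0.4] w 42.72207202278822
[273.42 252.44] [273.65 229.78]
```

View pics/w7.png

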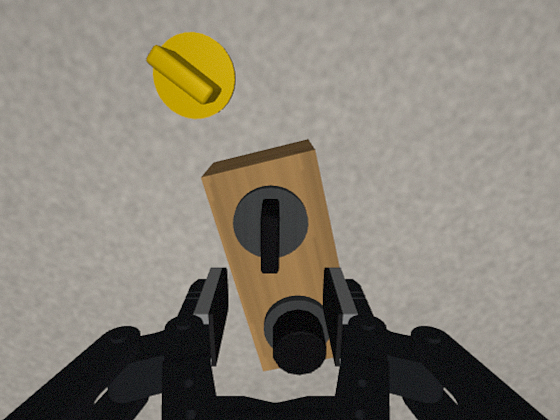

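```bash
python3 -c "
from h import *
p=wray((270,223),52);print(p)
for q in (p,[496.5,351.5]):
  c=np.array([wproj([q[0]+23*np.cos(a),q[1]+23*np.sin(a),52]) for a in np.linspace(0,6.28,60)]);print(c.min(0),c.max(0))
rel([p[0],p[1],82],69)"
```

```text
[496.05 356.48  52.  ]
[232.45 186.68] [307.56 256.9 ]
[236.35 193.96] [310.96 263.24]
t 10.6833 tcp [496.73 350.56 137.55] curyaw 68.64595112497646 shift cm [ 0.56 -0.29  5.55] turn -0.35404887502352267 q6 54.09220001212328 F [ 0.3 -0.   0.4] w 42.72207202278822
```

Request:
send_rows([
  [0.5,-0.25,1.5,0],
  [0.5,-0.25,3.5,0],
  [0.5,-0.25,5.0,0],
  [0.5,-0.25,5.5,0],
  [0.5,-0.25,5.5,0],
  [0.5,-0.25,5.5,0],
])

```text
time_s: 11.18
tcp_pos: [496.5, 355.7, 83.1]
ee_rot: [0.826, 0.563, -0.002, 0.002]
ft_force: [0.4, 0.1, 0.6]
width: 42.7
```

Request:
send_rows([
  [0,0,0,0],
  [0,0,0,0],
  [0,0,0,0],
  [0,0,0,0],
  [0,0,0,0],
  [0,0,0,0],
], gripper=-1, newtons=50)

```text
time_s: 11.68
tcp_pos: [497.0, 356.0, 84.3]
ee_rot: [0.826, 0.563, -0.001, 0.002]
ft_force: [-0.8, -1.7, 8.3]
width: 9.2
```

Request:
send_rows([
  [0,0,-1,0],
  [0,0,-3,0],
  [0,0,-6,0],
  [0,0,-9,0],
  [0,0,-11,0],
  [0,0,-11,0],
])

```text
time_s: 12.18
tcp_pos: [498.8, 357.9, 199.7]
ee_rot: [0.826, 0.563, 0.003, 0.002]
ft_force: [0.8, 1.1, -0.6]
width: 9.1
```

```bash
python3 -c "
from h import *
shot('wrist','w8.png',(140,90,420,300),2.5)
rel([584,-24,192],-1.4)"
```

```text
t 12.2333 tcp [498.09 357.38 197.43] curyaw 68.53869345261468 shift cm [-32.35  21.95   0.66] turn 69.93869345261469 q6 54.62098198553714 F [ 0.79  0.37 -0.82] w 8.862622646691213
```

View pics/w8.png

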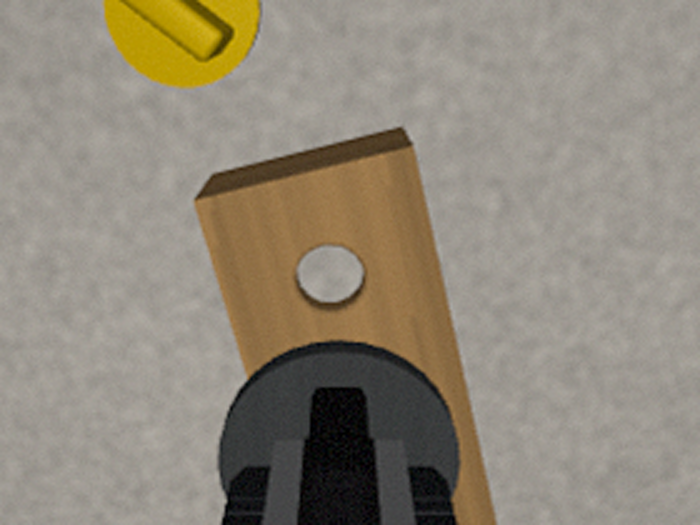

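The screw is lifted clear of the stand, with the collar centred at about column 339 and its top edge at row 342. The stand hole behind it is empty. Next I compute the collar's offset in the tool and the ear hole's position.

```bash
python3 -c "
import h
from h import *
from scipy.optimize import fsolve
C=cams.camera_params('wrist');h.cams=type('X',(),{'camera_params':staticmethod(lambda n:C),'capture':cams.capture})
t,M,s=pose();h.pose=lambda:(t,M,s)
def circ(c,z,r,x0,y0,k):
    p=np.array([(wproj([c[0]+r*np.cos(a),c[1]+r*np.sin(a),z])-[x0,y0])*k for a in np.linspace(0,2*np.pi,180)]);return np.array([p[:,0].min(),p[:,0].max(),p[:,1].min(),p[:,1].max()])
z=t[2]-32.3
f=lambda c:[circ(c,z,23,140,90,2.5)[:2].mean()-339,circ(c,z,23,140,90,2.5)[2]-342]
q=fsolve(f,t[:2]);print('collar in tool',M.T@(np.r_[q,z]-t),circ(q,z,23,140,90,2.5))
t2=np.array([436.98,-19.74,260.]);M2=R.from_euler('z',-1.415,degrees=True).as_matrix()@np.diag([1,-1,-1.])
h.pose=lambda:(t2,M2,None)
f=lambda c:[circ(c,53,15,130,0,2.6)[:2].mean()-378, circ(c,53,15,130,0,2.6)[3]-76]
q=fsolve(f,[584,-24]);print('ear hole',q,circ(q,53,15,130,0,2.6))
print('handle line',wray((130+379/2.6,200/2.6),107),wray((130+379/2.6,500/2.6),107))
"
```

```text
collar in tool [ 0.99  0.55 32.3 ] [217.91 460.09 342.   558.2 ]
ear hole [582.19 -23.62] [329.82 426.18 -32.91  76.  ]
handle line [528.67 -22.62 107.  ] [443.19 -20.58 107.  ]
```

Request:
send_rows([
  [-32.3,22.1,0,70],
  [-32.3,22.1,0,70],
  [-32.3,22.1,0,70],
  [-32.3,22.1,0,70],
  [-32.3,22.1,0,70],
  [-32.3,22.1,0,70],
  [-32.3,22.1,0,70],
  [-32.3,22.1,0,70],
])

```text
time_s: 12.9
tcp_pos: [572.0, 29.9, 197.4]
ee_rot: [0.995, 0.095, 0.001, 0.001]
ft_force: [0.5, -0.1, -1.3]
width: 9.1
```

```bash
python3 -c "
from h import *
rel([582.3,-23.2,150],-1.4)"
```

```text
t 12.9 tcp [572.01  29.89 197.41] curyaw 10.889017382889355 shift cm [-0.    5.4   4.75] turn 12.28901738288937 q6 79.23471249060891 F [ 0.47 -0.12 -1.32] w 9.06771285491441
```

Request:
send_rows([
  [0,3,0,6],
  [0,5.4,1,12.3],
  [0,5.4,3,12.3],
  [0,5.4,4.5,12.3],
  [0,5.4,4.7,12.3],
  [0,5.4,4.7,12.3],
])

```text
time_s: 13.4
tcp_pos: [581.3, -23.2, 149.4]
ee_rot: [1.0, -0.012, -0.0, 0.001]
ft_force: [0.2, 0.6, -0.8]
width: 9.0
```

```bash
python3 -c "
from h import *
rel([582.3,-23.2,91.5],-1.4)
shot('side','s8.png')
shot('wrist','w9.png')
a=cv2.imread('pics/s8.png')[180:290,200:360];a=cv2.resize(a,(640,440),interpolation=cv2.INTER_CUBIC);cv2.imwrite('pics/c8.png',a)"
```

```text
t 13.4 tcp [581.26 -23.19 149.36] curyaw -1.4154409947606106 shift cm [ 0.1  -0.01  5.79] turn -0.015440994760609783 q6 86.3031404786905 F [ 0.16  0.57 -0.76] w 9.000260614260254
```

Request:
send_rows([
  [0.1,0,1,0],
  [0.1,0,2,0],
  [0.1,0,3,0],
  [0.1,0,4,0],
  [0.1,0,4.8,0],
  [0.1,0,5.0,0],
  [0.1,0,5.0,0],
])

```text
time_s: 14.08
tcp_pos: [583.0, -23.0, 99.9]
ee_rot: [1.0, -0.012, 0.001, 0.001]
ft_force: [0.4, 0.4, -1.2]
width: 9.1
```

Request:
send_rows([
  [0,0,0.3,0],
  [0,0,0.6,0],
  [0,0,0.8,0],
  [0,0,0.88,0],
  [0,0,0.88,0],
])

```text
time_s: 14.5
tcp_pos: [583.1, -23.0, 91.3]
ee_rot: [1.0, -0.012, 0.001, 0.001]
ft_force: [0.0, -0.2, 1.0]
width: 9.2
```

Light contact at the expected height, so I release and retreat.

Request:
send_rows([
  [0,0,0.03,0],
  [0,0,0.03,0],
  [0,0,0.03,0],
  [0,0,0.03,0],
  [0,0,0.03,0],
  [0,0,0.03,0],
], gripper=-0.4, newtons=20)

```text
time_s: 15.0
tcp_pos: [583.1, -23.0, 91.0]
ee_rot: [1.0, -0.012, 0.001, 0.001]
ft_force: [0.3, -0.0, -0.3]
width: 25.6
```

Request:
send_rows([
  [0,0,-1,0],
  [0,0,-3,0],
  [0,0,-6,0],
  [0,0,-9,0],
  [-3,0,-12,0],
  [-7,0,-14,0],
  [-9,0,-15,0],
  [-9,0,-15,0],
])

```text
time_s: 15.67
tcp_pos: [489.4, -20.4, 243.8]
ee_rot: [1.0, -0.012, 0.001, 0.001]
ft_force: [1.9, -0.6, 0.4]
width: 25.7
```

```bash
python3 -c "
from h import *
w=cams.capture('wrist')[0:210,140:420,::-1];s=cams.capture('side')[170:290,200:360,::-1]
rel([583,-23.5,53],0);print('pred hole px in crop',(wproj([583.3,-23.7,53])-[140,0])*1.4286)
cv2.imwrite('pics/f.png',np.hstack([cv2.resize(w,(400,300),interpolation=2),cv2.resize(s,(400,300),interpolation=2)]))
for r in recognise('side','wing_grip')+recognise('side','round_grip'):print(r)"
```

```text
t 15.7667 tcp [492.96 -20.63 242.37] curyaw -1.3881785287447976 shift cm [ 8.93  0.03 18.97] turn -1.3881785287447883 q6 85.61526433917172 F [-0.52 -0.02 -0.76] w 25.527502826680212
pred hole px in crop [193.62 116.5 ]
{'at': [483.4, 445.1, 47.8], 'conf': 0.75}
{'at': [579.5, -25.5, 68.6], 'conf': 0.57}
{'at': [480.5, 263.3, 65.4], 'conf': 0.76}
```

View pics/f.png

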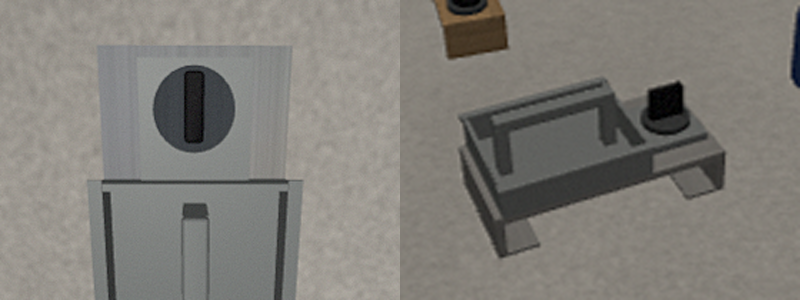

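The screw's collar sits flat and centred on the ear at (194,109). The tray lies square on the bracket, and the side view confirms it.

```bash
python3 -c "
from h import *
print(ctrl.hand_in())"
```

```text
the job is handed in; nothing more can be done
None
```

The tray tier is on the bracket with its ear hole over the bracket's hole. The wing thumbscrew is down through both holes, and I handed the job in at about 16 s.

- **Tray:** I set it down with about 10 N of contact force. The wrist picture taken after release showed it square on the bracket, with the two holes lined up. My estimates of the hole position agreed to within about 2–3 mm.
- **Screw:** It went in with no sideways force and touched at the expected height. The last wrist and side pictures show the collar flat and centred on the ear. The recogniser placed the screw at about (580, −26) against the roughly (583, −24) I measured for the hole, which is within its error.
- **Other parts:** The round-knobbed screw and the yellow look-alike were not handled. The recogniser found both where they had been.
- **Limits and errors:** The highest wrist force reported was 13 N, while gripping the handle, and the arm was clear of everything at hand-in. One measuring script failed because it ran at the same time as a move. I repeated that calculation later.

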